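Ruler off its hooks and flush along the gel cassette

TASK

Lift the black-handled aluminium ruler up and off its two hooks, lay it flat on the light table a little short of the robot-side long edge of the green glass cassette (the edge away from the blue comb), and let go. Then slide it up flush against that edge, about centred along it, ready for measuring. Do not drop the ruler, shove the cassette out of place or disturb the jar and the comb beside it.

Things in the scene. Friction and masses are not known exactly. Their poses are not given: they have to be found in the camera images.
- ruler: Aluminium ruler, 250 g: flat bar 180 mm long (y), 44 wide (x), 12 thick, with a black bow handle on top: a grip bar along y, 138 long, on two 12 mm uprights at y = -63 and +63. Opening under the grip bar 38 mm high. Origin: centre of the bar's underside, z up. Same either way round. It starts hanging level by its grip bar on the stand's two hooks, origin 88 mm above the bench, axes as the stand's.
- stand: Fixed stand: blue base plate 160 x 160 x 12 mm (x = -30 to +130 mm) with two hooks of 7 mm steel rod at y = -40 and +40 mm. Each rises at x = +85 mm, then runs level towards -x, rod top 138 mm above the bench. Origin: at bench height, under the hanging ruler. The hooks' open ends point along -x. A loose bottle, 130 mm tall, stands some 180 mm behind (+x).
- ruler_grip (a point): Middle of the ruler's black grip bar, 55 mm above the underside of the ruler. The grip bar is 12 mm wide (x), 10 mm high (50 to 60 mm). Between the hooks it is free to be pinched from above, fingers closing along the ruler's x.
- hook_tips (a point): Midway between the hooks' upturned tips (40 mm to each side along the stand's y), at their top: 150 mm above the bench, 12 mm above the level rods, 21 mm from the stand's origin along its -x. The ruler comes off by lifting it 15 to 28 mm (higher, its bar meets the rods from below), then moving it out along the stand's -x by 60 mm or more.
- light_table: Fixed light table, a flat slab 260 mm (x) by 300 mm (y), 30 mm high, grey with a white top panel, level all over. Origin: centre of its underside, on the bench. About 135 mm of it (x) is free in front of the cassette.
- cassette: Loose empty glass gel cassette, 600 g, green flat plate 100 mm (x) by 150 (y), 14 thick, on the light table, axes parallel to it. Origin: centre of its underside. A blue comb bar (12 x 130, 16 mm high) stands on it along its far (+x) long edge. The ruler belongs against its other long edge, the face at x = -50 mm, towards the robot. Pushed with more than about 3 N it slides.
- dye_jar: Small jar with a red cap, diameter 36, height 50 mm, loose on the light table beside the cassette's +y end; origin: centre of its underside. Leave alone.
- spare_comb: Flat orange comb, 100 x 18 x 5 mm, loose on the light table beside the cassette's -y end; origin: about the centre of its underside. Leave alone.

How it is judged (in metres and radians):
On the way, in this order (a step that is already met when the one before it is completed fails the run):
1. the ruler is lifted, level, straight up from its seat on the hooks (12 mm or more, less than 60 mm aside of it) (z of ruler in the frame of stand above 0.1 m and angle between ruler's own z axis and vertical below 0.35 rad and horizontal distance between ruler and stand below 0.06 m), for 0.1 s.
2. the ruler lies flat and at rest on the light table, let go, roughly along the robot-side edge of the cassette, 3 to 70 mm short of it (z of ruler in the frame of light_table between 0.026 and 0.034 m and angle between ruler's own z axis and vertical below 0.05 rad and contact force between each of the fingers, the arm and ruler below 0.05 N and x of ruler in the frame of cassette between -0.142 and -0.075 m and angle between the y axis of ruler and the y axis of cassette, either way round below 0.35 rad and linear speed of ruler below 0.02 m/s), for 0.2 s.
At the end, for the whole second after the job is handed in: The ruler lies flat and at rest on the light table, against the robot-side long edge of the cassette: gap under 3 mm, parallel within 0.03 rad, its middle within 20 mm of that edge's middle; the cassette at rest within 15 mm of where it started (z of ruler in the frame of light_table between 0.026 and 0.034 m and angle between ruler's own z axis and vertical below 0.05 rad and x of ruler in the frame of cassette between -0.075 and -0.069 m and angle between the y axis of ruler and the y axis of cassette, either way round below 0.03 rad and y of ruler in the frame of cassette between -0.02 and 0.02 m and distance of cassette from where it was at the start of the episode below 0.015 m and linear speed of each of ruler, cassette below 0.01 m/s); the robot touches nothing.
It fails at once if the ruler is let go in mid-air over the light table or left on top of the cassette (more than 12 mm above the table top and not held) (horizontal distance between ruler and light_table below 0.2 m and z of ruler in the frame of light_table above 0.042 m and contact force between each of the fingers, the arm and ruler below 0.05 N).
It fails at once if the ruler falls to the bench (height (world z) of ruler below 0.02 m).
It fails at once if the cassette is shoved more than 25 mm (distance of cassette from where it was at the start of the episode above 0.025 m).
It fails at once if the jar or the spare comb is moved more than 30 mm (distance of any of dye_jar, spare_comb from where it was at the start of the episode above 0.03 m).
It also fails if it takes over 58 s, if anything falls off the work surface, if the arm or the gripper's body presses on something with over 40 N, if the wrist force passes 120 N, or if a joint passes its speed limit or range.

ROBOT

A 6-joint arm with a two-finger parallel gripper is mounted at the origin on the work surface. World frame = base frame: x ahead of the robot, y to its left, z up, the work surface at z = 0. Lengths are in mm, angles in rad, forces in N, time in s.
With the tool pointing down it reaches from about 350 to 975 mm from the base axis. Payload 7.1 kg.
Tool frame: the origin (TCP) lies midway between the tips of the shut fingers; the grasp point (between the pads) lies 19 mm behind it; z points along the fingers, y is the line along which they close (so a half turn about z gives the same grasp; the last joint's range is limited). The gripper opens to 88 mm and grips with 3 to 60 N. Pads are 20 mm wide; open, the fingers measure 115 mm over their backs; the gripper's body (75 mm by 178 mm) begins 61 mm behind the grasp point.
Start: joints at [-1.121, 0.423, 1.63, -0, 1.089, -0.019], TCP at [282.399, -557.544, 222.675] pointing down, gripper open.
Joint ranges: [-3, 3], [-0.9, 2.11], [0.09, 2.58], [-1.31, 4.45], [0.11, 2.69], [-2.54, 2.54]. Speed limits (rad/s): [2.39, 2.39, 3.01, 3.14, 3.14, 3.14].

INTERFACE

Orientations are given as a rotation vector (axis times angle).
In Python, from workcell import ctrl gives the robot as it stands.
- The arm moves only by the shell command python3 -m pendant 'ROWS'. ROWS is a JSON object of lists of equal length, an entry for each row: "grip": the opening, from -1 (shut) to 1 (fully open); "linear": the shift along the tool's x, y, z in mm, a list of three; "angular": the turn, a rotation vector about the tool's x, y, z in rad, a list of three. In form: {"grip": [grip, ...], "linear": [[tx, ty, tz], ...], "angular": [[ax, ay, az], ...]}. A call has 1 to 12 rows; each row shifts and turns the commanded pose from where the row before left it, along the tool's axes as they then stand; what a row does not reach is not made up. A row lasts 1/12 s, in which the tool goes at most 41.7 mm and 7.16 degrees, less where a joint would pass 70% of its speed; a pose out of reach is approached as far as the arm can. A call with a gripper value outside its range is refused whole. The fingers move at their own pace and stop on an object; the grip force is fixed at half the most. Time passes only in rows, so rows that do not move let the fingers close. It gives the time, the measured TCP pose, the force, the opening and the grip force at its end, in the units of the state.
- ctrl.get_obs(): the state, without advancing time (a new reading comes with each control period).
- ctrl.get_image(name): name is "side" or "top"; returns the picture (480x640x3 uint8, red, green, blue); there is no depth.
- ctrl.camera_params(name): a dict with "vfov" (degrees; the focal length in pixels is half the picture's height over the tangent of half this angle, whatever the lens; pixels are square), "cx", "cy" (the principal point, pixels), "R" (3x3) and "t" (3): a world point X has camera coordinates R X + t. Camera axes: x right, y down, z forward; pixel columns grow to the right and rows downward; lengths in mm; the calibration is good to about 2 mm. A picture is of the moment at which its call begins. camera_params takes no time and is no camera call.
- ctrl.close_job(): hands the job in; it is judged then, once.
The state is a dict: "t": time; "qpos": joint angles; "qvel": joint speeds; "joint_torque": joint torques, N m; "ee_pos": TCP position; "orientation": TCP orientation; "ft_force": force on the tool from outside, world axes, zero at the start; "moment": the same for the moment, N m; "width": finger opening in mm; "grasp_force": force on a finger pad.
Only numpy, scipy, OpenCV 4.12 (cv2) and the standard library are available. Lean on these libraries where they do the work, as an engineer would, in place of code of your own. Each camera call takes 0.05 s, during which the arm holds its last target. There are 200 camera calls.

## Working session

There is one attempt and no reset: what is moved stays moved. The work goes in short steps, Python scripts to look and compute and a shell command to move; the robot and the scene stay as the last step left them, time stands still between calls to the robot, and variables do not carry over. Pictures are saved under pics/ and viewed, at most 10 in all, crops included, and the job is handed in when it is done.

```bash
mkdir -p pics; python3 - <<'E'
from workcell import ctrl
import cv2
for n in("top","side"):
    cv2.imwrite(f"pics/{n}0.png",ctrl.get_image(n)[:,:,::-1]); print(n,ctrl.camera_params(n))
print(ctrl.get_obs())
E
```

```text
top {'vfov': 48.630476631033204, 'cx': 321.1521911590138, 'cy': 243.4264119355071, 'R': array([[ 0.0026262 , -0.99999535, -0.00155323],
       [-0.98497073, -0.00231848, -0.17270576],
       [ 0.17270136,  0.00198345, -0.98497224]]), 't': array([-18.236191  , 608.53807151, 938.06871546])}
side {'vfov': 55.77402032185455, 'cx': 321.440015680673, 'cy': 237.06034009455, 'R': array([[ 0.99846114, -0.05348899,  0.01463804],
       [-0.02298921, -0.63944196, -0.76849559],
       [ 0.05046623,  0.76697647, -0.63968763]]), 't': array([-597.44473764,   92.90201958, 1028.24307367])}
{'t': 0.1, 'qpos': array([-1.12097392e+00,  4.23774514e-01,  1.63058548e+00, -2.75670733e-05,
        1.08858498e+00, -1.89806224e-02]), 'qvel': array([-0.00129712, -0.00136388, -0.00081159, -0.00014968, -0.00081067,
       -0.00067133]), 'joint_torque': array([-1.80254956e-04, -5.45617175e+01, -2.74323392e+01,  6.45306520e-02,
        1.87397667e-02, -1.86902662e-05]), 'ee_pos': array([ 282.20238053, -557.11717146,  221.98416115]), 'orientation': array([-3.05439658e+00, -7.29383083e-01,  4.91330210e-04]), 'ft_force': array([-0.32590046, -0.12995937,  0.16461356]), 'moment': array([-0.05093263, -0.01465893,  0.01867979]), 'grasp_force': 0.0, 'width': 87.67031853010221}
```

View pics/top0.png

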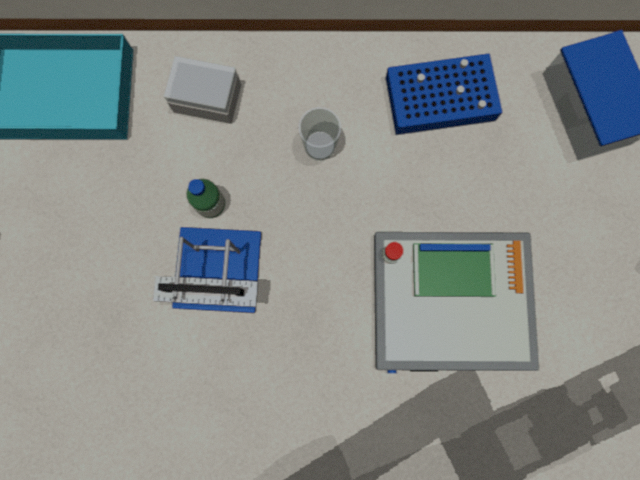

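View pics/side0.png

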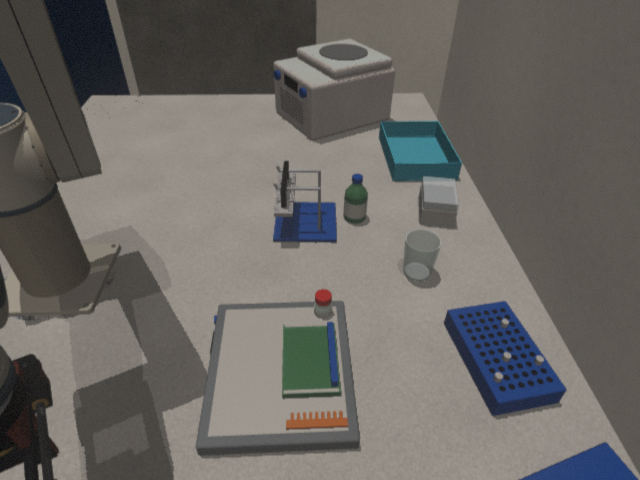

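Top view: the ruler hangs at about (203,290) with the stand base spanning (175–261, 229–311). The light table spans (375–537, 233–370), and the cassette (414–495, 243–297). The jar is at (394,251) and the comb at (517,267). I'll enlarge both areas to read the corners.

```bash
python3 - <<'E'
import cv2
im=cv2.imread("pics/top0.png")
cv2.imwrite("pics/c1.png",cv2.resize(im[220:320,145:275],None,fx=6,fy=6,interpolation=cv2.INTER_CUBIC))
cv2.imwrite("pics/c2.png",cv2.resize(im[228:376,368:544],None,fx=4,fy=4,interpolation=cv2.INTER_CUBIC))
E
```

```text
(no output)
```

View pics/c1.png

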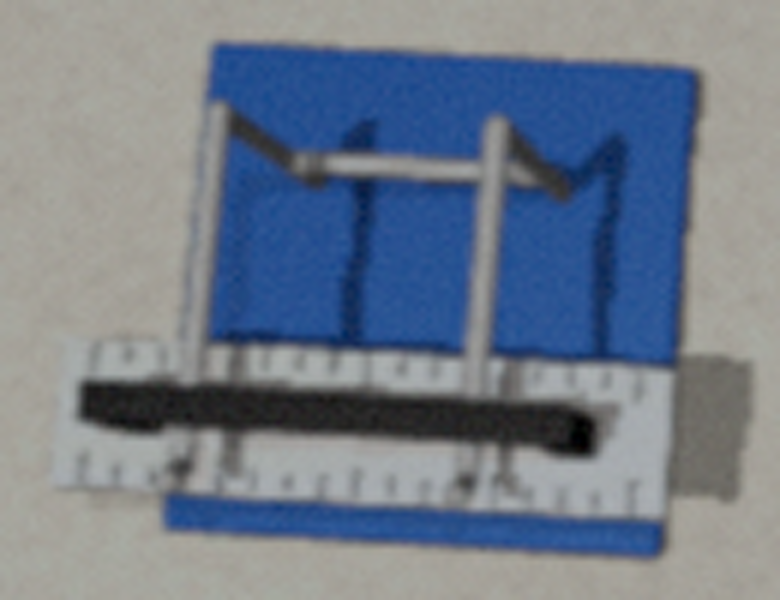

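View pics/c2.png

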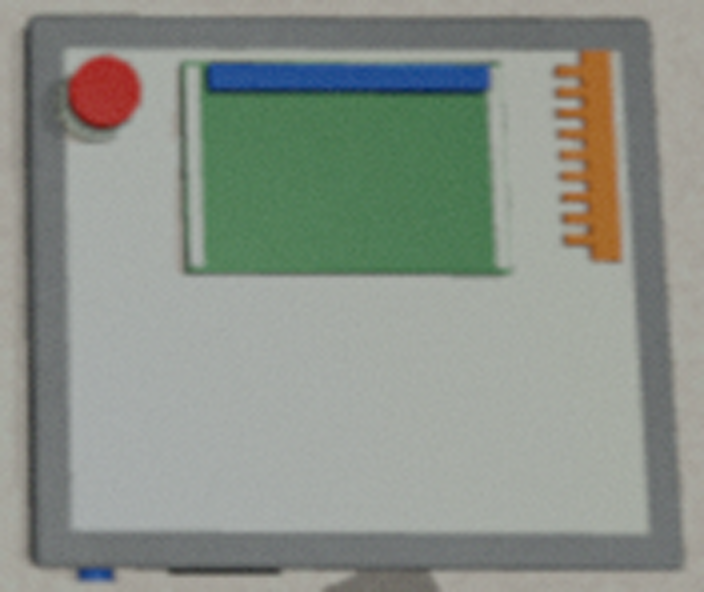

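The ruler crop shows the grip bar running from (82,402) to (594,425) in crop pixels. In the table crop, the cassette's near edge runs from (185,270) to (512,272), clear of the jar (103,92) and the comb. Next I fit the poses and check the residuals against the known sizes, including a possible lens term.

```bash
cat >h.py <<'E'
import numpy as np
from workcell import ctrl
def cam(n):
    c=ctrl.camera_params(n); return c,240/np.tan(np.radians(c['vfov']/2))
def proj(n,X,k=0):
    c,f=cam(n); p=np.asarray(X)@c['R'].T+c['t']; p=p[:,:2]/p[:,2:]
    return f*p*(1+k*(p**2).sum(1,keepdims=True))+[c['cx'],c['cy']]
def pose(q,L):
    L=np.asarray(L,float); c,s=np.cos(q[2]),np.sin(q[2])
    return np.c_[q[0]+c*L[:,0]-s*L[:,1],q[1]+s*L[:,0]+c*L[:,1],L[:,2]]
E
python3 - <<'E'
from h import *
from scipy.optimize import least_squares as ls
u1=lambda P:(np.array(P)+.5)/6-.5+[145,220]
u2=lambda P:(np.array(P)+.5)/4-.5+[368,228]
S=dict(
base=([[130,80,12],[130,-80,12],[-30,-80,12],[-30,80,12]],u1([[215,45],[695,70],[662,553],[165,527]])),
rul=([[22,90,100],[-22,-90,100],[-22,90,100],[0,69,148],[0,-69,148]],u1([[65,340],[665,518],[55,488],[82,402],[594,425]])),
table=([[130,150,30],[130,-150,30],[-130,-150,30],[-130,150,30]],u2([[30,18],[648,18],[682,568],[33,568]])),
cas=([[50,75,44],[50,-75,44],[-50,-75,44],[-50,75,44]],u2([[182,62],[499,62],[511,271],[185,270]])))
for k in(0,None):
    def F(p): return np.concatenate([(proj("top",pose(p[3*i:3*i+3],L),p[12] if k is None else 0)-U).ravel() for i,(L,U) in enumerate(S.values())])
    r=ls(F,[430,200,0,430,200,0,430,-240,0,480,-240,0,0]); print(k,np.round(r.x.reshape(-1)[:12].reshape(4,3),3).tolist(),r.x[12])
    print(np.round(r.fun,1))
    i=0
E
```

```text
0 [[515.699, 186.595, -0.049], [515.521, 184.046, -0.044], [506.983, -267.049, -0.001], [562.376, -264.152, -0.001]] 0.0
[-0.7 -1.   0.9 -1.   0.4  0.9 -0.6  0.9  0.8 -0.2  1.3  0.  -0.1  0.2
  0.3 -0.  -2.2 -0.  -1.5 -1.2  0.6 -0.6  1.2  1.2 -0.4  0.4 -0.4 -0.7
  0.1 -0.4 -0.1  0.6  0.3  0.5]
None [[515.528, 187.198, -0.049], [515.278, 184.913, -0.041], [506.135, -268.904, -0.002], [562.188, -265.109, -0.002]] -0.04585323531273203
[-0.5 -0.8  0.6 -0.9  0.2  0.9 -0.3  0.7  1.  -0.1  0.9 -0.   0.3  0.2
  0.5  0.  -2.6 -0.  -0.5 -0.8  0.2 -0.1 -0.1  0.3  0.4  0.5  0.  -0.6
 -0.2 -0.3 -0.5  0.4  0.6  0.5]
```

```bash
cat >>h.py <<'E'
from scipy.spatial.transform import Rotation as Ro
def need(x,y,z,yaw):
    """tool shift (mm) after turn, and turn about tool axes; yaw = world angle of tool y; all from the measured pose"""
    o=ctrl.get_obs(); R=Ro.from_rotvec(o['orientation'])
    ty=np.array([np.cos(yaw),np.sin(yaw),0]); tz=np.array([0,0,-1.]); T=Ro.from_matrix(np.c_[np.cross(ty,tz),ty,tz])
    print('t',round(o['t'],2),'pos',o['ee_pos'].round(1),'shift',T.inv().apply(np.array([x,y,z])-o['ee_pos']).round(1),'turn',(R.inv()*T).as_rotvec().round(4),'F',o['ft_force'].round(1),'w',round(o['width'],1),'g',round(o['grasp_force'],1))
E
python3 -m pendant '{"grip":[1,1,1,1,1,1,1,1,1,1],"linear":[[0,0,0],[0,0,0],[0,0,0],[0,0,0],[0,0,0],[0,0,0],[0,0,0],[0,0,0],[0,0,0],[0,0,0]],"angular":[[0,0,-0.1172],[0,0,-0.1172],[0,0,-0.1172],[0,0,-0.1172],[0,0,-0.1172],[0,0,-0.1172],[0,0,-0.1172],[0,0,-0.1172],[0,0,-0.1172],[0,0,0]]}'
python3 -c "
from h import *
need(515.4,186.5,220,-0.047)"
```

```text
t: 0.93
ee_pos: [282.2, -557.3, 222.2]
orientation: [-2.268, -2.173, -0.0]
ft_force: [0.4, 0.2, 0.4]
width: 88.0
grasp_force: 0.0
t 0.93 pos [ 282.2 -557.3  222.2] shift [753.9 198.    2.2] turn [-0.0005 -0.0008  0.004 ] F [0.4 0.2 0.4] w 88.0 g 0.0
```

```bash
python3 -m pendant '{"grip":[1,1,1,1,1,1,1,1,1,1,1,1],"linear":[[31,8,0],[31,8,0],[31,8,0],[31,8,0],[31,8,0],[31,8,0],[31,8,0],[31,8,0],[31,8,0],[31,8,0],[31,8,0],[31,8,0]],"angular":[[0,0,0],[0,0,0],[0,0,0],[0,0,0],[0,0,0],[0,0,0],[0,0,0],[0,0,0],[0,0,0],[0,0,0],[0,0,0],[0,0,0]]}'
python3 -m pendant '{"grip":[1,1,1,1,1,1,1,1,1,1,1,1],"linear":[[31,8,0],[31,8,0],[31,8,0],[31,8,0],[31,8,0],[31,8,0],[31,8,0],[31,8,0],[31,8,0],[31,8,0],[31,8,0],[31,8,0]],"angular":[[0,0,0],[0,0,0],[0,0,0],[0,0,0],[0,0,0],[0,0,0],[0,0,0],[0,0,0],[0,0,0],[0,0,0],[0,0,0],[0,0,0]]}'
python3 -m pendant '{"grip":[1,1],"linear":[[9,6,0],[0,0,0]],"angular":[[0,0,0],[0,0,0]]}'
python3 -c "
from h import *
need(515.4,186.5,220,-0.047)"
```

```text
t: 1.93
ee_pos: [395.9, -189.0, 222.7]
orientation: [2.278, 2.163, 0.0]
ft_force: [0.6, -0.0, 0.2]
width: 87.5
grasp_force: 0.0
t: 2.93
ee_pos: [509.3, 178.2, 222.5]
orientation: [-2.277, -2.164, 0.0]
ft_force: [0.3, -0.8, 0.0]
width: 87.4
grasp_force: 0.0
t: 3.1
ee_pos: [516.6, 187.1, 222.5]
orientation: [2.273, 2.168, 0.001]
ft_force: [0.6, -0.7, 0.4]
width: 87.7
grasp_force: 0.0
t 3.1 pos [516.6 187.1 222.5] shift [-0.7 -1.2  2.5] turn [ 0.0006 -0.0002 -0.    ] F [ 0.6 -0.7  0.4] w 87.7 g 0.0
```

```bash
python3 -m pendant '{"grip":[1,1,1,1,1,1,1],"linear":[[0,-1,20],[0,0,20],[0,0,20],[0,0,20],[0,0,10],[0,0,7],[0,0,0]],"angular":[[0,0,0],[0,0,0],[0,0,0],[0,0,0],[0,0,0],[0,0,0],[0,0,0]]}'
python3 - <<'E'
from h import *
import cv2
cv2.imwrite("pics/s1.png",cv2.resize(ctrl.get_image("side")[120:270,200:400,::-1],None,fx=4,fy=4,interpolation=cv2.INTER_CUBIC))
need(515.4,186.5,125,-.047)
E
```

```text
t: 3.68
ee_pos: [513.9, 184.2, 124.6]
orientation: [-2.274, -2.166, 0.004]
ft_force: [-0.9, 0.1, 0.8]
width: 87.6
grasp_force: 0.0
t 3.73 pos [514.5 184.6 125.6] shift [1.9 0.8 0.6] turn [-0.0008  0.0004 -0.0014] F [ 1.   0.2 -0.2] w 87.7 g 0.0
```

View pics/s1.png

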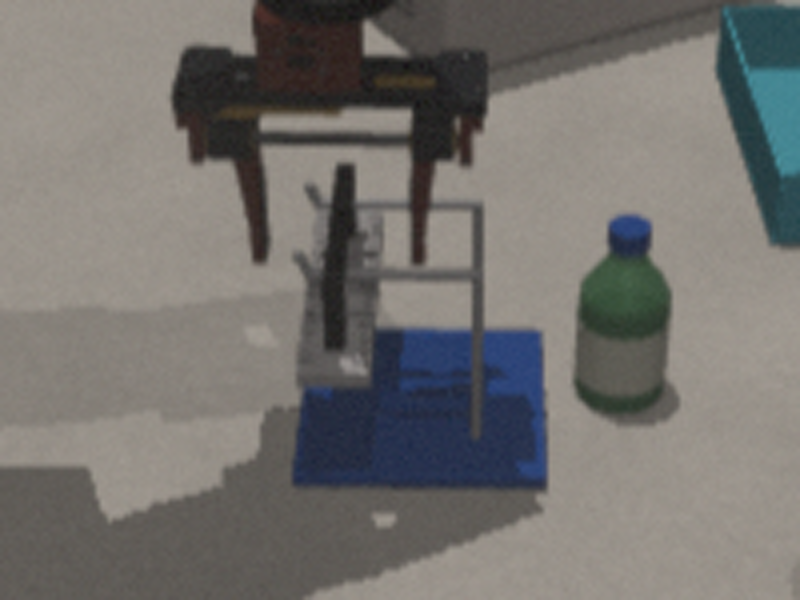

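The fingertips at (262,260) and (418,260) straddle the grip bar at about (340,255), centred and between the hooks. Closing.

```bash
python3 -m pendant '{"grip":[-1,-1,-1,-1,-1,-1,-1,-1,-1,-1,-1,-1],"linear":[[0,0,0],[0,0,0],[0,0,0],[0,0,0],[0,0,0],[0,0,0],[0,0,0],[0,0,0],[0,0,0],[0,0,0],[0,0,0],[0,0,0]],"angular":[[0,0,0],[0,0,0],[0,0,0],[0,0,0],[0,0,0],[0,0,0],[0,0,0],[0,0,0],[0,0,0],[0,0,0],[0,0,0],[0,0,0]]}'
```

```text
t: 4.73
ee_pos: [514.6, 185.3, 125.6]
orientation: [-2.273, -2.168, 0.001]
ft_force: [0.6, -1.1, 1.1]
width: 11.5
grasp_force: 30.0
```

Gripped at 12 mm. Lift 21 mm and pause.

```bash
python3 -m pendant '{"grip":[-1,-1,-1,-1,-1,-1,-1,-1],"linear":[[0,0,-5],[0,0,-5],[0,0,-5],[0,0,-6],[0,0,0],[0,0,0],[0,0,0],[0,0,0]],"angular":[[0,0,0],[0,0,0],[0,0,0],[0,0,0],[0,0,0],[0,0,0],[0,0,0],[0,0,0]]}'
python3 - <<'E'
from h import *
import cv2
cv2.imwrite("pics/s2.png",cv2.resize(ctrl.get_image("side")[140:250,240:360,::-1],None,fx=5,fy=5,interpolation=cv2.INTER_CUBIC))
need(515.4,186.5,146,-.047)
E
```

```text
t: 5.4
ee_pos: [514.5, 185.3, 146.5]
orientation: [-2.273, -2.168, 0.001]
ft_force: [-0.9, -0.3, -3.1]
width: 11.8
grasp_force: 30.0
t 5.45 pos [514.5 185.2 146.4] shift [1.3 0.8 0.4] turn [-0.0005  0.0002 -0.0002] F [ 0.3  0.3 -3.4] w 11.8 g 30.0
```

View pics/s2.png

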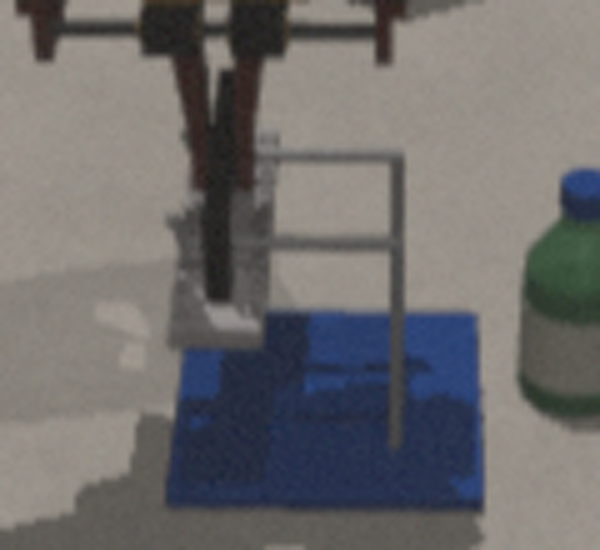

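The ruler (bar end at about (215,330)) is level, held, and its grip bar is above the rods. Moving out along −x.

```bash
python3 -m pendant '{"grip":[-1,-1,-1,-1,-1,-1,-1,-1,-1,-1,-1,-1],"linear":[[0,-7,0],[0,-9,0],[0,-9,0],[0,-9,0],[0,-9,0],[0,-9,0],[0,-9,0],[0,-9,0],[0,-9,0],[0,-9,0],[0,0,-10],[0,0,-10]],"angular":[[0,0,0],[0,0,0],[0,0,0],[0,0,0],[0,0,0],[0,0,0],[0,0,0],[0,0,0],[0,0,0],[0,0,0],[0,0,0],[0,0,0]]}'
python3 -c "
from h import *
need(459,-265,160,-0.002)"
```

```text
t: 6.45
ee_pos: [426.1, 189.4, 167.2]
orientation: [-2.272, -2.169, 0.002]
ft_force: [0.3, -0.6, -2.8]
width: 11.6
grasp_force: 30.0
t 6.45 pos [426.1 189.4 167.2] shift [-454.3   33.8    7.2] turn [-0.0011  0.0005 -0.0447] F [ 0.3 -0.6 -2.8] w 11.6 g 30.0
```

```bash
python3 -m pendant '{"grip":[-1,-1,-1,-1,-1,-1,-1,-1,-1,-1,-1,-1],"linear":[[0,0,0],[0,0,0],[-15,1,0],[-24,2,0],[-24,2,0],[-24,2,0],[-24,2,0],[-24,2,0],[-24,2,0],[-24,2,0],[-24,2,0],[-24,2,0]],"angular":[[0,0,-0.0225],[0,0,-0.0225],[0,0,0],[0,0,0],[0,0,0],[0,0,0],[0,0,0],[0,0,0],[0,0,0],[0,0,0],[0,0,0],[0,0,0]]}'
python3 -m pendant '{"grip":[-1,-1,-1,-1,-1,-1,-1,-1,-1,-1,-1,-1],"linear":[[-24,1,0],[-24,1,0],[-24,1,0],[-24,1,0],[-24,1,0],[-24,2,0],[-24,2,0],[-24,2,0],[-24,2,0],[-10,2,0],[0,0,0],[0,0,0]],"angular":[[0,0,0],[0,0,0],[0,0,0],[0,0,0],[0,0,0],[0,0,0],[0,0,0],[0,0,0],[0,0,0],[0,0,0],[0,0,0],[0,0,0]]}'
python3 -c "
from h import *
need(459,-265,68,-0.002)"
```

```text
t: 7.45
ee_pos: [445.6, -43.0, 166.7]
orientation: [2.223, 2.22, 0.0]
ft_force: [0.2, 0.7, -3.4]
width: 12.1
grasp_force: 30.0
t: 8.45
ee_pos: [459.5, -267.5, 166.3]
orientation: [-2.224, -2.217, -0.0]
ft_force: [-1.0, 0.4, -2.4]
width: 11.6
grasp_force: 30.0
t 8.45 pos [ 459.5 -267.5  166.3] shift [ 2.5 -0.5 98.3] turn [-0.0006 -0.0008 -0.001 ] F [-1.   0.4 -2.4] w 11.6 g 30.0
```

```bash
python3 -m pendant '{"grip":[-1,-1,-1,-1,-1,-1,-1,-1,-1],"linear":[[2,0,15],[0,0,20],[0,0,20],[0,0,15],[0,0,12],[0,0,8],[0,0,4],[0,0,0],[0,0,0]],"angular":[[0,0,0],[0,0,0],[0,0,0],[0,0,0],[0,0,0],[0,0,0],[0,0,0],[0,0,0],[0,0,0]]}'
python3 - <<'E'
from h import *
import cv2
cv2.imwrite("pics/s3.png",cv2.resize(ctrl.get_image("side")[280:460,190:370,::-1],None,fx=3.3,fy=3.3,interpolation=cv2.INTER_CUBIC))
E
```

```text
t: 9.2
ee_pos: [460.1, -265.5, 73.1]
orientation: [2.223, 2.219, 0.0]
ft_force: [0.0, -0.3, -2.4]
width: 11.7
grasp_force: 30.0
```

View pics/s3.png

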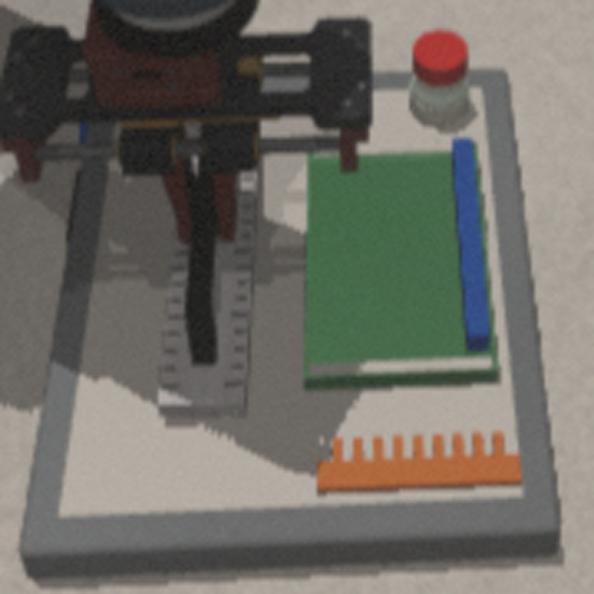

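The ruler hovers just over the table, parallel to the cassette: its near edge is at about x=245 px against the cassette edge at 305, which is roughly a 28 mm gap. Creep down.

```bash
python3 -m pendant '{"grip":[-1,-1,-1,-1,-1],"linear":[[0,0,1.5],[0,0,1.5],[0,0,1],[0,0,0],[0,0,0]],"angular":[[0,0,0],[0,0,0],[0,0,0],[0,0,0],[0,0,0]]}'; python3 -m pendant '{"grip":[-1,-1,-1],"linear":[[0,0,1],[0,0,0],[0,0,0]],"angular":[[0,0,0],[0,0,0],[0,0,0]]}'
```

```text
t: 9.67
ee_pos: [459.8, -265.6, 68.7]
orientation: [-2.224, -2.219, -0.0]
ft_force: [-0.2, -0.4, -2.7]
width: 11.7
grasp_force: 30.0
t: 9.92
ee_pos: [459.9, -265.7, 67.8]
orientation: [2.224, 2.219, 0.0]
ft_force: [-1.1, -0.9, -0.4]
width: 11.5
grasp_force: 30.0
```

Touching down (the load is shed). One more half millimetre, then let go by opening fully.

```bash
python3 -m pendant '{"grip":[-1,-1,0.2,0.2,0.2,0.2,0.2,0.2,0.2,0.2,0.2,0.2],"linear":[[0,0,0.3],[0,0,0],[0,0,0],[0,0,0],[0,0,0],[0,0,0],[0,0,0],[0,0,0],[0,0,0],[0,0,0],[0,0,0],[0,0,0]],"angular":[[0,0,0],[0,0,0],[0,0,0],[0,0,0],[0,0,0],[0,0,0],[0,0,0],[0,0,0],[0,0,0],[0,0,0],[0,0,0],[0,0,0]]}'
python3 - <<'E'
from h import *
import cv2
im=ctrl.get_image("side");cv2.imwrite("pics/s4.png",cv2.resize(im[290:440,200:360,::-1],None,fx=4,fy=4,interpolation=cv2.INTER_CUBIC))
E
```

```text
t: 10.92
ee_pos: [459.8, -265.6, 67.4]
orientation: [2.224, 2.219, -0.0]
ft_force: [0.5, 0.4, -0.2]
width: 53.0
grasp_force: 0.0
```

View pics/s4.png

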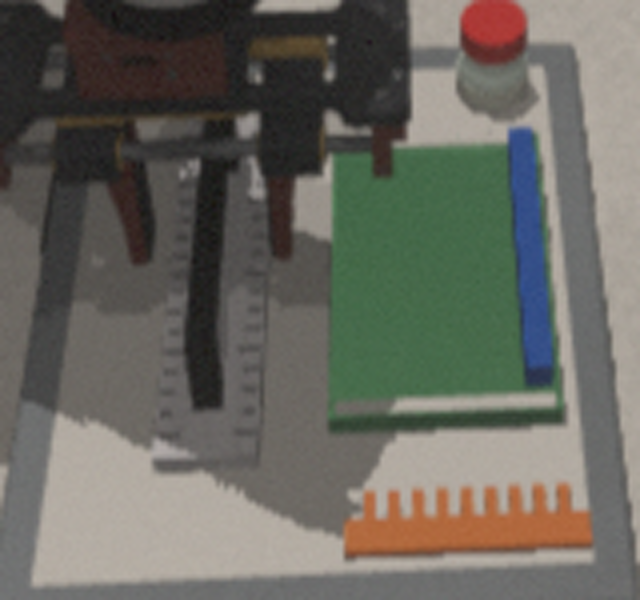

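The ruler lies flat and released, parallel to the cassette with its handle between the open fingers. The cassette, jar and comb are where they were. Re-pinch and slide most of the ~30 mm.

```bash
python3 -m pendant '{"grip":[-1,-1,-1,-1,-1,-1,-1,-1,-1],"linear":[[0,0,0],[0,0,0],[0,0,0],[0,0,0],[0,0,0],[0,0,0],[0,0,0],[0,0,0],[0,0,0]],"angular":[[0,0,0],[0,0,0],[0,0,0],[0,0,0],[0,0,0],[0,0,0],[0,0,0],[0,0,0],[0,0,0]]}'
python3 -m pendant '{"grip":[-1,-1,-1,-1,-1,-1,-1,-1,-1,-1],"linear":[[0,2,0],[0,3,0],[0,3,0],[0,3,0],[0,3,0],[0,3,0],[0,3,0],[0,3,0],[0,2,0],[0,0,0]],"angular":[[0,0,0],[0,0,0],[0,0,0],[0,0,0],[0,0,0],[0,0,0],[0,0,0],[0,0,0],[0,0,0],[0,0,0]]}'
python3 - <<'E'
from h import *
import cv2
im=ctrl.get_image("side");cv2.imwrite("pics/s5.png",cv2.resize(im[310:410,210:350,::-1],None,fx=5.5,fy=5.5,interpolation=cv2.INTER_CUBIC))
E
```

```text
t: 11.72
ee_pos: [459.7, -265.6, 67.4]
orientation: [-2.224, -2.219, 0.0]
ft_force: [0.2, -0.8, 0.1]
width: 11.4
grasp_force: 30.0
t: 12.55
ee_pos: [485.0, -265.7, 69.3]
orientation: [-2.223, -2.219, 0.0]
ft_force: [-8.4, 2.0, 24.5]
width: 13.1
grasp_force: 30.0
```

View pics/s5.png

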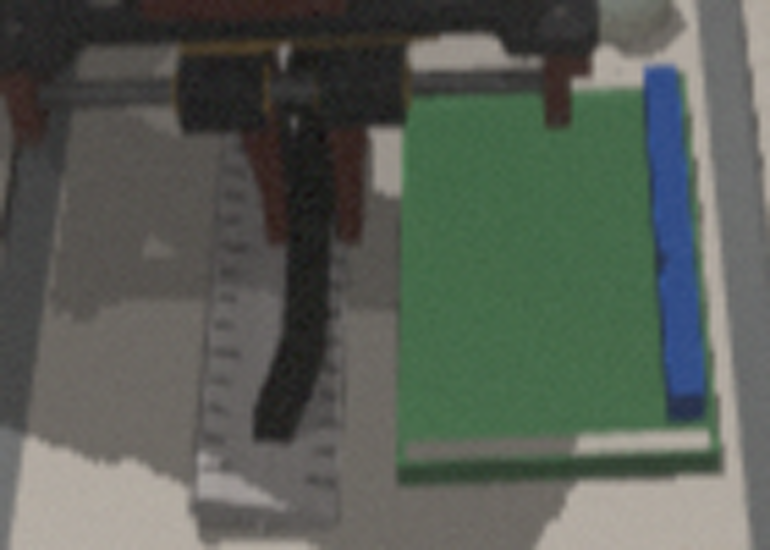

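The slide did not go as intended: Fz is +24 N, the TCP rose 2 mm, and the width went to 13 mm. The picture shows the handle leaning towards the cassette (top at (310,150), foot at (275,430)) while the bar stuck, still about 11 px short. So the ruler tips when pulled by its handle. I'll back off to unload it, release, and then push low on the bar with both fingertips.

```bash
for i in 1 2 ; do python3 -m pendant '{"grip":[-1,-1,-1,-1],"linear":[[0,-2,0],[0,-2,0],[0,0,0],[0,0,0]],"angular":[[0,0,0],[0,0,0],[0,0,0],[0,0,0]]}'; done
```

```text
t: 12.93
ee_pos: [481.7, -265.7, 69.0]
orientation: [2.223, 2.218, 0.001]
ft_force: [-4.3, 3.2, 18.4]
width: 12.2
grasp_force: 30.0
t: 13.27
ee_pos: [477.4, -265.7, 68.1]
orientation: [2.223, 2.218, 0.001]
ft_force: [-1.3, 1.2, 9.0]
width: 12.5
grasp_force: 30.0
```

```bash
python3 -m pendant '{"grip":[-1,-1,-1,-1,-1],"linear":[[0,-2,0],[0,-1,0],[0,0,0],[0,0,0],[0,0,0]],"angular":[[0,0,0],[0,0,0],[0,0,0],[0,0,0],[0,0,0]]}'
```

```text
t: 13.68
ee_pos: [474.1, -265.8, 67.4]
orientation: [2.224, 2.219, 0.0]
ft_force: [0.9, 0.0, 0.8]
width: 11.7
grasp_force: 30.0
```

```bash
python3 -m pendant '{"grip":[-1,-1,-1],"linear":[[0,-1.5,0],[0,0,0],[0,0,0]],"angular":[[0,0,0],[0,0,0],[0,0,0]]}'
```

```text
t: 13.93
ee_pos: [472.2, -265.7, 67.3]
orientation: [-2.224, -2.219, 0.0]
ft_force: [0.9, -0.7, 0.6]
width: 12.0
grasp_force: 30.0
```

```bash
python3 -m pendant '{"grip":[0.2,0.2,0.2,0.2,0.2,0.2,0.2,0.2,0.2,0.2,0.2,0.2],"linear":[[0,0,0],[0,0,0],[0,0,0],[0,0,0],[0,0,0],[0,0,0],[0,0,0],[0,0,-15],[0,0,-25],[0,0,-20],[0,0,-10],[0,0,0]],"angular":[[0,0,0],[0,0,0],[0,0,0],[0,0,0],[0,0,0],[0,0,0],[0,0,0],[0,0,0],[0,0,0],[0,0,0],[0,0,0],[0,0,0]]}'
python3 -c "
from h import *
print(ctrl.get_obs()['qpos'].round(2)); need(420,-265.5,140,-1.5728); need(420,-265.5,140,1.5688)"
```

```text
t: 14.93
ee_pos: [473.6, -266.4, 139.5]
orientation: [2.221, 2.216, 0.002]
ft_force: [-0.0, -0.8, 0.4]
width: 53.2
grasp_force: 0.0
[-0.53  0.42  1.87  0.    0.85 -0.53]
t 14.93 pos [ 473.6 -266.4  139.5] shift [-53.6  -0.8  -0.5] turn [ 4.6000e-03 -1.2000e-03  1.5707e+00] F [-0.  -0.8  0.4] w 53.2 g 0.0
t 14.93 pos [ 473.6 -266.4  139.5] shift [53.6  0.8 -0.5] turn [ 1.2000e-03  4.6000e-03 -1.5709e+00] F [-0.  -0.8  0.4] w 53.2 g 0.0
```

```bash
python3 -m pendant '{"grip":[1,1,1,1,1,1,1,1,1,1,1,1],"linear":[[0,0,0],[0,0,0],[0,0,0],[0,0,0],[0,0,0],[0,0,0],[0,0,0],[0,0,0],[0,0,0],[0,0,0],[0,0,0],[0,0,0]],"angular":[[0,0,0.12],[0,0,0.12],[0,0,0.12],[0,0,0.12],[0,0,0.12],[0,0,0.12],[0,0,0.12],[0,0,0.12],[0,0,0.12],[0,0,0.12],[0,0,0.12],[0,0,0.12]]}'
python3 -m pendant '{"grip":[1,1,1,1,1],"linear":[[0,0,0],[-18,0,0],[-18,0,0],[-17,0,0],[0,0,0]],"angular":[[0,0,0.12],[0,0,0.011],[0,0,0],[0,0,0],[0,0,0]]}'
python3 - <<'E'
from h import *
import cv2
need(420,-265.5,36,-1.5728)
a=ctrl.get_image("top");b=ctrl.get_image("side")
cv2.imwrite("pics/t6.png",a[:,:,::-1]);cv2.imwrite("pics/s6.png",b[:,:,::-1])
# green segmentation of cassette top: compare with start
s0=cv2.imread("pics/side0.png")[:,:,::-1].astype(int)
for n,i in(("s0",s0),("now",b.astype(int))):
    m=(i[:,:,1]>i[:,:,0]*1.3)&(i[:,:,1]>i[:,:,2]*1.25); m[:300]=0
    r,c=np.nonzero(m); print(n,c.min(),c.max(),r.min(),r.max(),c.mean(),r.mean(),len(c))
E
```

```text
t: 15.93
ee_pos: [471.6, -265.2, 136.0]
orientation: [-3.135, -0.193, 0.002]
ft_force: [0.2, -0.3, -0.1]
width: 87.9
grasp_force: 0.0
t: 16.35
ee_pos: [415.7, -264.4, 135.7]
orientation: [-3.139, 0.005, 0.007]
ft_force: [0.6, -0.6, 0.1]
width: 88.2
grasp_force: 0.0
t 16.35 pos [ 415.7 -264.4  135.7] shift [ 4.3  1.1 99.7] turn [-0.0025  0.0042 -0.0011] F [ 0.6 -0.6  0.1] w 88.2 g 0.0
s0 1 339 327 465 304.8918149466192 358.59572953736654 2810
now 282 340 327 395 305.6749467707594 358.51561391057487 2818
```

```bash
python3 -m pendant '{"grip":[1,1,1,1,1,1,1,1],"linear":[[0,1,25],[0,0,30],[0,0,20],[0,0,14],[0,0,6],[0,0,4],[0,0,0],[0,0,0]],"angular":[[0,0,0],[0,0,0],[0,0,0],[0,0,0],[0,0,0],[0,0,0],[0,0,0],[0,0,0]]}'
python3 -m pendant '{"grip":[1,1,1,1,1,1,1,1],"linear":[[2,0,0],[3,0,0],[3,0,0],[3,0,0],[3,0,0],[2,0,0],[0,0,0],[0,0,0]],"angular":[[0,0,0],[0,0,0],[0,0,0],[0,0,0],[0,0,0],[0,0,0],[0,0,0],[0,0,0]]}'
python3 -c "
from h import *
need(460,-265.5,36,-1.5728)"
```

```text
t: 17.12
ee_pos: [420.0, -267.0, 38.8]
orientation: [3.141, -0.003, 0.001]
ft_force: [0.3, 0.4, 0.2]
width: 87.8
grasp_force: 0.0
t: 17.78
ee_pos: [435.5, -266.7, 38.4]
orientation: [3.141, -0.004, 0.001]
ft_force: [0.8, 0.5, -0.7]
width: 88.1
grasp_force: 0.0
t 17.78 pos [ 435.5 -266.7   38.4] shift [24.5 -1.3  2.4] turn [ 0.0001 -0.0003 -0.0003] F [ 0.8  0.5 -0.7] w 88.1 g 0.0
```

```bash
python3 -m pendant '{"grip":[1,1,1,1,1,1,1,1,1,1,1,1],"linear":[[0,0,1.5],[0,0,1.5],[1.5,0,0],[1.5,0,0],[1.5,0,0],[1.5,0,0],[1.5,0,0],[1.5,0,0],[1.5,0,0],[1.5,0,0],[1,0,0],[0,0,0]],"angular":[[0,0,0],[0,0,0],[0,0,0],[0,0,0],[0,0,0],[0,0,0],[0,0,0],[0,0,0],[0,0,0],[0,0,0],[0,0,0],[0,0,0]]}'
python3 -m pendant '{"grip":[1,1,1,1,1,1,1,1],"linear":[[1,0,0],[1,0,0],[1,0,0],[1,0,0],[1,0,0],[1,0,0],[1,0,0],[0,0,0]],"angular":[[0,0,0],[0,0,0],[0,0,0],[0,0,0],[0,0,0],[0,0,0],[0,0,0],[0,0,0]]}'
python3 - <<'E'
from h import *
import cv2
cv2.imwrite("pics/s7.png",ctrl.get_image("side")[:,:,::-1])
E
```

```text
t: 18.78
ee_pos: [448.7, -266.8, 35.4]
orientation: [3.141, -0.004, 0.001]
ft_force: [-0.5, 0.9, 0.2]
width: 88.0
grasp_force: 0.1
t: 19.45
ee_pos: [455.3, -266.7, 35.4]
orientation: [-3.142, 0.003, 0.0]
ft_force: [-3.0, 0.4, 2.3]
width: 87.7
grasp_force: 1.5
```

```bash
python3 -m pendant '{"grip":[1,1,1,1],"linear":[[1,0,0],[1,0,0],[1,0,0],[1,0,0]],"angular":[[0,0,0],[0,0,0],[0,0,0],[0,0,0]]}'; python3 -m pendant '{"grip":[1,1,1],"linear":[[1,0,0],[1,0,0],[1,0,0]],"angular":[[0,0,0],[0,0,0],[0,0,0]]}';  python3 -m pendant '{"grip":[1,1],"linear":[[1,0,0],[1,0,0]],"angular":[[0,0,0],[0,0,0]]}'
python3 - <<'E'
from h import *
import cv2
b=cv2.imread("pics/s7.png");c=ctrl.get_image("side")[:,:,::-1];cv2.imwrite("pics/s8.png",c)
for n in("side0","s6","s7","s8"):
    i=cv2.imread(f"pics/{n}.png").astype(int)[:,:,::-1]
    m=(i[:,:,1]>i[:,:,0]*1.3)&(i[:,:,1]>i[:,:,2]*1.25); m[:300]=0;m[:,:260]=0
    r,cc=np.nonzero(m); print(n,cc.mean().round(2),r.mean().round(2),len(cc),[int(np.nonzero(m[k])[0].min()) for k in (365,375,385)])
E
```

```text
t: 19.83
ee_pos: [457.5, -266.4, 35.3]
orientation: [-3.14, 0.004, 0.005]
ft_force: [-9.8, -1.5, 8.4]
width: 87.7
grasp_force: 5.0
t: 20.08
ee_pos: [460.2, -266.2, 35.3]
orientation: [-3.14, 0.004, 0.006]
ft_force: [-11.3, -0.9, 8.7]
width: 87.8
grasp_force: 5.2
t: 20.25
ee_pos: [462.1, -266.2, 35.2]
orientation: [-3.14, 0.004, 0.007]
ft_force: [-10.5, -0.9, 9.0]
width: 87.9
grasp_force: 5.3
side0 305.74 358.4 2802 [283, 283, 283]
s6 305.67 358.52 2818 [283, 283, 283]
s7 305.35 358.92 2868 [283, 283, 282]
s8 309.24 358.55 2867 [286, 286, 286]
```

The cassette's image centroid moved 3.5 px (about 6 mm), so contact came at TCP x≈456 and the ruler is against the edge. Stop, back off and look.

```bash
python3 -m pendant '{"grip":[1,1,1,1,1,1,1,1,1,1,1,1],"linear":[[-2,0,0],[-3,0,0],[-5,0,0],[-8,0,0],[-12,0,0],[-15,0,0],[-15,0,0],[-10,0,0],[0,0,-20],[0,0,-30],[0,0,-30],[0,0,0]],"angular":[[0,0,0],[0,0,0],[0,0,0],[0,0,0],[0,0,0],[0,0,0],[0,0,0],[0,0,0],[0,0,0],[0,0,0],[0,0,0],[0,0,0]]}'
python3 - <<'E'
from h import *
import cv2
a=ctrl.get_image("top")[:,:,::-1];c=ctrl.get_image("side")[:,:,::-1];cv2.imwrite("pics/s9.png",c);cv2.imwrite("pics/t9.png",a)
x=cv2.resize(c[305:425,200:355],None,fx=5,fy=5,interpolation=cv2.INTER_CUBIC)
cv2.imwrite("pics/v.png",x)
E
```

```text
t: 21.3
ee_pos: [396.2, -268.4, 119.7]
orientation: [3.137, -0.004, 0.01]
ft_force: [0.9, -0.9, -0.4]
width: 87.9
grasp_force: 0.0
```

View pics/v.png

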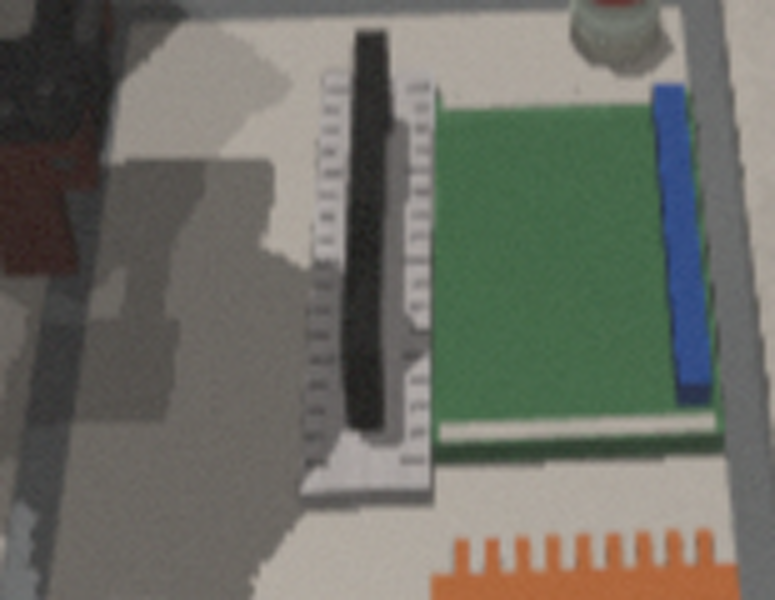

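The ruler lies flat and flush along the cassette edge (x≈433 px from top to bottom). It is parallel and about centred, with similar overhangs at both ends, and the jar and comb are untouched. Quick displacement check before handing in.

```bash
python3 - <<'E'
from h import *
import cv2
def cen(n):
    i=cv2.imread(f"pics/{n}.png").astype(int)[:,:,::-1]
    m=(i[:,:,2]>i[:,:,0]*2)&(i[:,:,2]>i[:,:,1]*1.5); m[:320]=0;m[395:]=0;m[:,:300]=0;m[:,360:]=0
    r,c=np.nonzero(m); print(n,len(c)); return np.array([c.mean(),r.mean()])
d=cen("s9")-cen("side0")
P=proj("side",[[600,-265,60],[610,-265,60],[600,-255,60]]); J=np.c_[P[1]-P[0],P[2]-P[0]]/10
print("comb move px",d,"mm xy",np.linalg.solve(J,d))
u=lambda p:(np.array(p)+.5)/5-.5+[200,305]
def inv(px,z):
    c,f=cam("side"); r=c['R'].T@np.array([(px[0]-c['cx'])/f,(px[1]-c['cy'])/f,1]); o=-c['R'].T@c['t']; return o+r*(z-o[2])/r[2]
for n,p,z in(("ruler near R",(432,490),42),("ruler far R",(435,76),42),("cas near L",(436,442),44),("cas far L",(440,107),44)): print(n,inv(u(p),z).round(1))
E
```

```text
s9 359
side0 355
comb move px [ 3.87083055 -0.24183766] mm xy [7.01001037 0.22744987]
ruler near R [ 519.6 -355.    42. ]
ruler far R [ 519.7 -178.1   42. ]
cas near L [ 520.9 -338.6   44. ]
cas far L [ 521.7 -195.2   44. ]
```

```bash
python3 -c "
from workcell import ctrl
print(ctrl.close_job())"
```

```text
the job is handed in; nothing more can be done
None
```

The job is handed in, verdict not shown: by my last camera check the ruler lies flat and flush on the cassette's robot-side edge, parallel and centred within about 1 mm; a first slide by the handle tipped it, so I pushed low on the bar, shifting the cassette about 7 mm (limit 15), with jar and comb untouched.

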